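# Back the vial turntable up one notch under the dosing nozzle

## Robot

A 7-joint arm with a two-finger parallel gripper is mounted at the origin on a cart in front of the work surface, level with it; the furniture and walls round the work are solid. World frame = base frame: x ahead of the robot, y to its left, z up, the work surface at z = 0. Lengths are in m, angles in rad, forces in N, time in s.
With the tool pointing down it reaches from about 0.375 to 0.925 m from the base axis. Payload 3.1 kg.
Tool frame: the origin (TCP) lies between the finger pads; the fingertips stand 19 mm ahead of it and the grasp point (between the pads) is the TCP; z points along the fingers, y is the line along which they close (so a half turn about z gives the same grasp; the last joint's range is limited). The gripper opens to 85 mm and grips with 20 to 120 N. Pads are 22 mm wide; open, the fingers measure 114 mm over their backs; the gripper's body (76 mm by 85 mm) begins 54 mm behind the grasp point. The pads swing forward as they close: fully open they stand 13 mm farther back than shut.
Start: joints at [1.037, 0.383, 0.044, 1.598, -0.018, 1.161, -0.05], TCP at [0.274, -0.589, 0.25] pointing down, gripper open.
Joint ranges: [-2.61, 2.61], [-0.41, 2.15], [-1.48, 1.57], [0, 2.5], [-1.57, 4.71], [0.05, 1.97], [-2.85, 2.85]. Speed limits (rad/s): [2.79, 2.79, 3.14, 3.14, 3.14, 3.14, 3.14].

## Interface

Orientations are given as a unit quaternion [x, y, z, w].
In Python, from bench import move_ptp, movel, move_j, move_gripper, pause, inverse_kinematics, read_camera, camera_params, MotionError, sign_off, look_for, tip_of, read_time_s, read_qpos, read_joint_vel, read_effort, read_eef_pos, read_tcp_rot, read_ft_force, read_ft_torque, read_finger_gap, read_grasp_force gives the robot as it stands. Calls block until the motion is done:
- move_ptp(position, orientation): joint-space move of the TCP to a pose.
- movel(position, orientation=None, speed=0.15): straight line of the TCP; orientation=None keeps the orientation; speed is the mean speed in m/s.
- move_j(angles): joint-space move.
- move_gripper(opening, effort=None): finger opening in m; effort is the grip in N (None keeps the last); returns when the fingers have stopped.
- pause(seconds).
- inverse_kinematics(position, orientation): joint angles nearest the present ones, or None.
- read_camera(name): name is "scene" or "top" or "wrist"; returns the picture (400x640x3 uint8, red, green, blue); there is no depth.
- camera_params(name): a dict with "K" (3x3 intrinsics, pixels), "dist_coeffs" ([k1, k2, p1, p2, k3] as OpenCV has them; the pictures are not rectified), "camera_from_world" (4x4, takes a point from world to camera coordinates). Camera axes: x right, y down, z forward; pixel columns grow to the right and rows downward; lengths in m; the calibration is good to about 2 mm. A picture is of the moment at which its call begins: read the wrist's pose just before it. camera_params takes no time and is no camera call; for the wrist camera it gives the pose at the moment of the call.
A pose or a line that the arm cannot do raises MotionError and nothing moves.
- sign_off(): hands the job in; it is judged then, once.
Trained networks look in the newest picture that a camera, given by its name, has taken for a name from the list of things; names that differ only in an ending like _2 or _b are one class to them, and where a whole thing is asked for, a point or a joint stands for the part that bears it (a point fixed in the world has none). Each returns a list of dicts, best first, with "confidence" (0 to 1); they miss things now and then, are a little off and sometimes report something else, mostly with a low value. They report only what shows in the picture. A call takes as long as a camera call.
- look_for(camera, name): "at" ([column, row] in pixels, amid what is visible of it).
- tip_of(camera, name): "at" ([column, row] in pixels: a listed point, or the origin of a listed thing).
Readings, each from a call of its own:
- read_time_s(): time.
- read_qpos(): joint angles.
- read_joint_vel(): joint speeds.
- read_effort(): joint torques, N m.
- read_eef_pos(): TCP position.
- read_tcp_rot(): TCP orientation.
- read_ft_force(): force on the tool from outside, world axes, zero at the start.
- read_ft_torque(): the same for the moment, N m.
- read_finger_gap(): finger opening in m.
- read_grasp_force(): force on a finger pad.
Only numpy, scipy, OpenCV 4.12 (cv2) and the standard library are available. Lean on these libraries where they do the work, as an engineer would, in place of code of your own. Each camera call takes 0.05 s, during which the arm holds its last target. There are 200 camera calls.

## Task

The vial turntable has been advanced one notch too far, so the open amber vial has gone past the dosing nozzle. With a fingertip, push the pawl's red ball over to the left so the pawl lifts off the ratchet teeth and stays thrown back, push the turntable's handle round to turn the table back, clockwise from above, until the open vial stands under the nozzle again, then push the red ball back so the pawl drops fully home in its notch. Do not lift or shove the stand, and leave everything round it alone.

Things in the scene. Friction and masses are not known exactly. Their poses are not given: they have to be found in the camera images.
- stand_centre (a point): point at bench height under the turntable's axis, on the stand: a grey plate 285 x 190 mm (long along its x) on four rubber feet, standing loose, about 6 kg. Its axes: z up, +x from the turntable's axis to the nozzle post at the back (131 mm away, 170 mm high), +y to the left seen along +x. The pawl is on the -x side, the side nearer the robot; lengths named 'stand x, y, z' are from this point
- table_axis (a point): centre of the turntable's top, stand z 60 mm. Steel disc of radius 108 mm, top at z 42, with 12 saw teeth 8 mm high round its rim (pitch 0.524 rad); on it a blue drum of radius 91 mm, top at z 60, holding on a circle of radius 78 mm 11 white-capped glass vials (fast in their sockets, tops at z 89 mm) and one open amber vial
- nozzle_tip (a point): lower end of the thin steel dosing needle, 78 mm from the axis along the stand's +x, z 90 mm; fixed to the stand
- open_vial (a point): centre of the mouth of the open amber-glass vial (23 mm wide), on the turntable, 78 mm from its axis, z 82 mm
- handle_ball_1 (a point): centre of a black ball (18 mm) on the end of one of four spokes (8 mm thick) of the turntable's star handle: 58 mm from the axis, stand z 118 mm. Turning the table takes 1 to 3 N here; it stays where it is left. Free space below the balls down to the vial caps at z 89 mm
- handle_ball_2 (a point): the same, 90 degrees anticlockwise from ball 1 seen from above
- handle_ball_3 (a point): the same, 180 degrees from ball 1
- handle_ball_4 (a point): the same, 270 degrees anticlockwise from ball 1
- turntable (a joint): angle of the turntable in rad, growing anticlockwise seen from above (forward, the way the pawl lets it turn). At 0 a tooth bears on the pawl in the right notch; with the pawl home there the table has play from 0 to 0.09, and at 0.045 the open vial is exactly under the nozzle. Dropped below 0.005, the pawl lands on a tooth. It starts one notch (0.524) or up to half a notch more too far forward
- pawl (a joint): angle of the pawl in rad: 0 = fully home in a notch, growing as its toe lifts; 0.16 clears the teeth. It falls by its own weight, home from below about 0.72, thrown back from above it; 1.22 = right back on its stop. Its pivot is parallel to the stand's x, at stand y +54, z 50 mm
- pawl_ball (a point): centre of the red ball (18 mm) on the pawl's thumb lever, at stand x -128 mm, 50 mm from the pivot. Home: stand y +25, z 91 mm; thrown back: y +83, z 91 mm; upright in between. Pushed level along the stand's +y it throws the pawl back, along -y it drops it; under 3 N. The pawl post beside it, towards the axis, is 63 mm high
- wash_bottle: bystander: loose white squeeze bottle with red cap, 68 mm wide, 150 mm high; origin at its foot
- loose_vial_a: bystander: loose capped glass vial 23 mm wide, 45 mm high, standing on the bench left of the stand; origin at its foot
- loose_vial_b: bystander: another such vial beside it
- vial_box: bystander: shallow card tray of capped vials 125 x 90 x 54 mm; origin under its centre
- small_amber: bystander: loose amber bottle with black cap, 48 mm wide, 114 mm high; origin at its foot
- tape_roll: bystander: roll of masking tape lying flat, 104 mm wide, 25 mm high; origin under its centre

How it is judged:
By the outcome, as a careful person would: the job done as asked, in the order asked, and still so for the second after the job is handed in, with the robot touching nothing.
It also fails if it takes over 54 s, if anything falls off the work surface, if the arm or the gripper's body presses on something with over 40 N, if the wrist force passes 120 N, or if a joint passes its speed limit or range.

## Working session

There is one attempt and no reset: what is moved stays moved. The work goes in short steps, each a Python script; the robot and the scene stay as the last script left them, time stands still between calls to the robot, and variables do not carry over. Pictures are saved under pics/ and viewed, at most 11 in all, crops included, and the job is handed in when it is done.

```bash
mkdir -p pics; cat > h.py <<'E'
import numpy as np, cv2
from bench import *
def cp(c):
    p=camera_params(c); return np.array(p["K"],float),np.array(p["dist_coeffs"],float),np.array(p["camera_from_world"],float)
def proj(c,P):
    K,d,T=cp(c); r,_=cv2.Rodrigues(T[:3,:3]); return cv2.projectPoints(np.array(P,float).reshape(-1,1,3),r,T[:3,3],K,d)[0].reshape(-1,2)
def onz(c,px,z):
    K,d,T=cp(c); u=cv2.undistortPoints(np.array(px,float).reshape(1,1,2),K,d).ravel()
    R=T[:3,:3]; o=-R.T@T[:3,3]; v=R.T@np.array([u[0],u[1],1]); return o+v*(z-o[2])/v[2]
def save(c,name):
    im=read_camera(c); cv2.imwrite(f"pics/{name}.png",im[:,:,::-1]); return im
Z=dict(stand_centre=0,table_axis=.06,nozzle_tip=.09,open_vial=.082,handle_ball_1=.118,pawl_ball=.091)
E
python3 - <<'E'
from h import *
for c in ("top","scene"):
    save(c,c+"0")
    for n,z in Z.items():
        for d in tip_of(c,n)[:5]:
            print(c,n,np.round(d["at"]),round(d["confidence"],2),np.round(onz(c,d["at"],z),3))
    for n in ("wash_bottle","loose_vial_a","vial_box","small_amber","tape_roll"):
        for d in tip_of(c,n)[:2]: print(c,n,np.round(d["at"]),round(d["confidence"],2),np.round(onz(c,d["at"],0),3))
print(read_time_s(),read_tcp_rot())
E
```

```text
top table_axis [355. 180.] 0.9 [ 0.598 -0.143  0.06 ]
top table_axis [378. 173.] 0.75 [ 0.619 -0.216  0.06 ]
top nozzle_tip [366. 154.] 0.79 [ 0.676 -0.179  0.09 ]
top nozzle_tip [265. 249.] 0.2 [0.377 0.149 0.09 ]
top nozzle_tip [312. 176.] 0.19 [ 0.609 -0.001  0.09 ]
top open_vial [349. 155.] 0.56 [ 0.675 -0.124  0.082]
top handle_ball_1 [357. 155.] 0.97 [ 0.668 -0.145  0.118]
top handle_ball_1 [361. 193.] 0.83 [ 0.548 -0.156  0.118]
top handle_ball_1 [380. 174.] 0.64 [ 0.605 -0.215  0.118]
top handle_ball_1 [339. 177.] 0.58 [ 0.6   -0.088  0.118]
top handle_ball_1 [351. 154.] 0.24 [ 0.673 -0.128  0.118]
top pawl_ball [340. 210.] 0.66 [ 0.499 -0.089  0.091]
top wash_bottle [224. 185.] 0.98 [0.598 0.295 0.   ]
top loose_vial_a [311. 175.] 0.5 [0.628 0.003 0.   ]
top loose_vial_a [322. 163.] 0.37 [ 0.668 -0.035  0.   ]
top vial_box [204. 228.] 0.71 [0.454 0.365 0.   ]
top vial_box [342. 173.] 0.26 [ 0.632 -0.102  0.   ]
top small_amber [360. 190.] 0.18 [ 0.574 -0.163  0.   ]
top tape_roll [267. 245.] 0.78 [0.392 0.153 0.   ]
top tape_roll [312. 175.] 0.2 [0.626 0.    0.   ]
scene tab
[... 266 characters left out ...]
0.148  0.118]
scene handle_ball_1 [328. 175.] 0.71 [ 0.604 -0.092  0.118]
scene handle_ball_1 [308. 218.] 0.52 [0.539 0.082 0.118]
scene pawl_ball [354. 171.] 0.49 [ 0.567 -0.18   0.091]
scene pawl_ball [354. 198.] 0.44 [ 0.497 -0.081  0.091]
scene wash_bottle [246. 283.] 0.96 [0.595 0.292 0.   ]
scene loose_vial_a [333. 284.] 0.72 [0.402 0.15  0.   ]
scene loose_vial_a [304. 204.] 0.62 [ 0.659 -0.039  0.   ]
scene vial_box [266. 327.] 0.78 [0.458 0.359 0.   ]
scene small_amber [378. 165.] 0.8 [ 0.575 -0.346  0.   ]
scene tape_roll [336. 287.] 0.76 [0.389 0.154 0.   ]
scene tape_roll [323. 159.] 0.42 [ 0.748 -0.255  0.   ]
1.2 [ 9.76347662e-01  2.16206481e-01  2.91552455e-06 -3.41815641e-05]
```

View pics/top0.png

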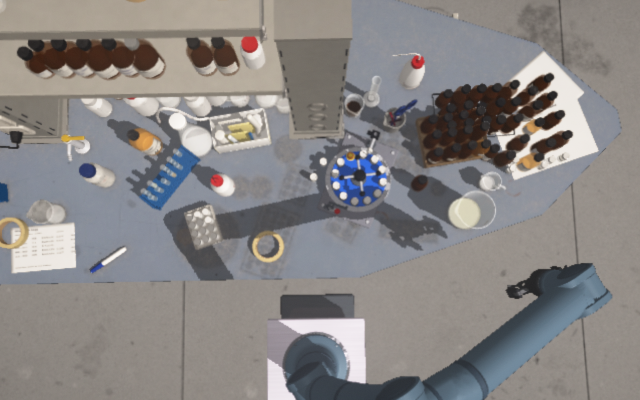

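View pics/scene0.png

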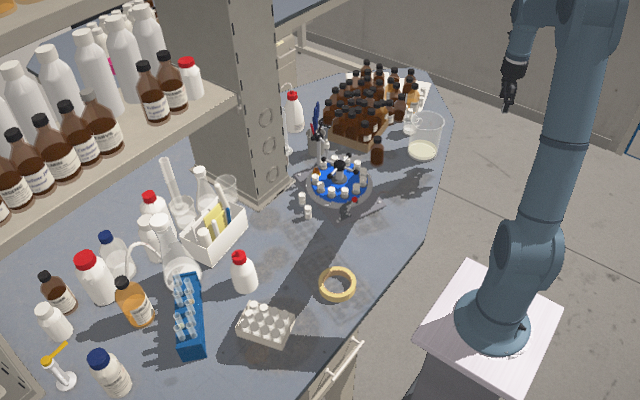

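```bash
python3 - <<'E'
from h import *
from scipy.spatial.transform import Rotation as R
q=read_tcp_rot(); print(R.from_quat(q).as_matrix().round(2)); T=cp("wrist")[2]; o=-T[:3,:3].T@T[:3,3]
print("cam-tcp in tool",R.from_quat(q).inv().apply(o-read_eef_pos()).round(3),"fwd",T[2,:3].round(2),cp("wrist")[0].round())
move_gripper(0)
yaw=-.36
# tool z down; tool y along stand y
x=np.array([np.cos(yaw),np.sin(yaw),0]); y=np.array([-np.sin(yaw),np.cos(yaw),0])
for s in (1,-1):
    M=np.c_[-s*y*-1, s*x, [0,0,-1]]; print(np.linalg.det(M), inverse_kinematics([.52,-.12,.38],R.from_matrix(M).as_quat()))
    M=np.c_[s*x,-s*y,[0,0,-1]]; print(inverse_kinematics([.52,-.12,.38],R.from_matrix(M).as_quat()))
print(read_time_s())
E
```

```text
[[ 0.91  0.42 -0.  ]
 [ 0.42 -0.91  0.  ]
 [ 0.   -0.   -1.  ]]
cam-tcp in tool [ 0.067  0.001 -0.124] fwd [-0.23 -0.11 -0.97] [[294.   0. 317.]
 [  0. 294. 201.]
 [  0.   0.   1.]]
0.9999999999999999 [ 0.50861345  0.09487476 -0.38352847  1.69041874  0.03623349  1.36328728
 -0.24082151]
[ 0.4030234   0.08754635 -0.27000939  1.69511695  0.02384165  1.36214359
 -1.80173702]
0.9999999999999999 [ 1.22894674  0.25369749 -1.2421006   1.66475302  0.24351933  1.39846639
  2.73592873]
[ 0.64558971  0.1068253  -0.53242904  1.68454872  0.05531677  1.3652217
  1.31515094]
1.9667
```

```bash
cat >> h.py <<'E'
from scipy.spatial.transform import Rotation as R
def quat(yaw): # tool x along stand x, pointing down
    x=[np.cos(yaw),np.sin(yaw),0]; y=[np.sin(yaw),-np.cos(yaw),0]
    return R.from_matrix(np.c_[x,y,[0,0,-1]]).as_quat()
def W(S,p):
    c,s=np.cos(S[2]),np.sin(S[2]); return np.array([S[0]+c*p[0]-s*p[1],S[1]+s*p[0]+c*p[1],p[2]])
E
python3 - <<'E'
from h import *
S=[.604,-.151,-.36]
move_ptp(W(S,[-.10,0,.35]),quat(S[2])); pause(.3)
print(read_time_s(), read_eef_pos())
save("wrist","w0")
for n,z in Z.items():
    for d in tip_of("wrist",n)[:6]: print(n,np.round(d["at"]),round(d["confidence"],2),np.round(onz("wrist",d["at"],z),4))
E
```

```text
4.2083 [ 0.51033544 -0.1163417   0.3498518 ]
stand_centre [292. 195.] 0.34 [ 0.4781 -0.0604  0.    ]
table_axis [315.  99.] 0.92 [ 0.6014 -0.1486  0.06  ]
nozzle_tip [315.  25.] 0.89 [ 0.6752 -0.1762  0.09  ]
nozzle_tip [449.  58.] 0.49 [ 0.5858 -0.3124  0.09  ]
nozzle_tip [270. 118.] 0.26 [ 0.5985 -0.0871  0.09  ]
open_vial [274.  42.] 0.83 [ 0.6773 -0.1242  0.082 ]
handle_ball_1 [271. 119.] 0.83 [ 0.5947 -0.0908  0.118 ]
handle_ball_1 [337. 139.] 0.72 [ 0.5462 -0.1556  0.118 ]
handle_ball_1 [291.  40.] 0.66 [ 0.6639 -0.1435  0.118 ]
handle_ball_1 [361.  64.] 0.66 [ 0.6136 -0.2076  0.118 ]
pawl_ball [292. 196.] 0.76 [ 0.4953 -0.075   0.091 ]
```

View pics/w0.png

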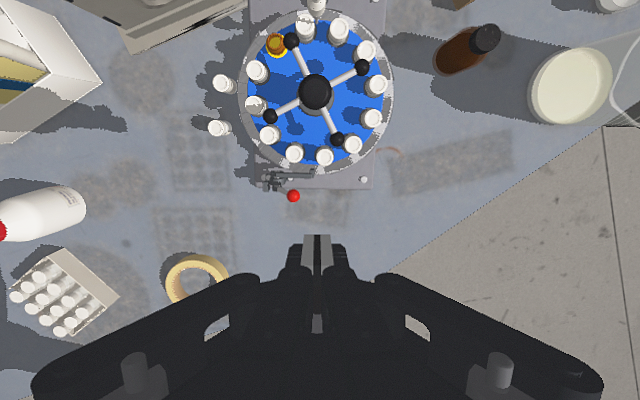

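```bash
cat >> h.py <<'E'
from scipy.optimize import least_squares
def fit(obs,S0): # obs: (stand-local fn(p), world xy, weight); p=[x,y,yaw,phi_vial,phi_ball]
    def f(p):
        r=[]
        for n,w,k in obs:
            if n=="axis": l=[0,0]
            elif n=="noz": l=[.078,0]
            elif n=="pawl": l=[-.128,.025]
            elif n=="vial": l=[.078*np.cos(p[3]),.078*np.sin(p[3])]
            else:
                c=[W(p,[.058*np.cos(p[4]+i*np.pi/2),.058*np.sin(p[4]+i*np.pi/2),0])[:2]-w for i in range(4)]
                r+=list(k*min(c,key=np.linalg.norm)); continue
            r+=list(k*(W(p,[*l,0])[:2]-w))
        return np.array(r)*1000
    s=least_squares(f,S0,loss="soft_l1",f_scale=4); return s.x,f(s.x).reshape(-1,2)
E
python3 - <<'E'
from h import *
a=np.array
wr=[("axis",(.6014,-.1486)),("noz",(.6752,-.1762)),("vial",(.6773,-.1242)),("b",(.5947,-.0908)),("b",(.5462,-.1556)),("b",(.6639,-.1435)),("b",(.6136,-.2076)),("pawl",(.4953,-.075))]
tp=[("noz",(.676,-.179)),("vial",(.675,-.124)),("b",(.668,-.145)),("b",(.548,-.156)),("b",(.605,-.215)),("b",(.600,-.088)),("pawl",(.499,-.089))]
sc=[("axis",(.6,-.158)),("vial",(.678,-.131)),("b",(.549,-.154)),("b",(.662,-.148)),("b",(.604,-.092)),("pawl",(.497,-.081))]
for name,o in (("wrist",wr),("top",tp),("scene",sc),("all",[(n,w,2) for n,w in wr]+tp+sc)):
    p,r=fit([(n[0],a(n[1]),n[2] if len(n)>2 else 1) for n in o],[.604,-.151,-.36,.68,.45]); print(name,p.round(4)); 
print(r.round(1))
E
python3 -c "
import cv2;i=cv2.imread('pics/w0.png')[20:220,200:420];cv2.imwrite('pics/w0c.png',cv2.resize(i,None,fx=3,fy=3,interpolation=2)[:600,:660])"
```

```text
wrist [ 0.6037 -0.1485 -0.3951  0.7142  0.5271]
top [ 0.6048 -0.1525 -0.3449  0.7297  0.4115]
scene [ 0.6045 -0.1523 -0.3929  0.6749  0.4294]
all [ 0.6041 -0.1494 -0.3895  0.7148  0.4918]
[[ 5.4 -1.6]
 [ 2.2 -5.7]
 [ 1.5 -0.6]
 [ 7.  -1.9]
 [ 0.5  0.5]
 [-4.2 -0. ]
 [-7.1  1. ]
 [-0.2 -5.4]
 [ 0.3 -0. ]
 [ 3.  -0.5]
 [-6.2  1.5]
 [-1.6  0.7]
 [ 5.   7.9]
 [-1.8 -3.7]
 [-3.8 11.3]
 [ 4.1  8.6]
 [ 0.   6.5]
 [-2.6 -1.3]
 [-0.2  4.5]
 [-5.8  0.3]
 [-1.8  3.3]]
```

View pics/w0c.png

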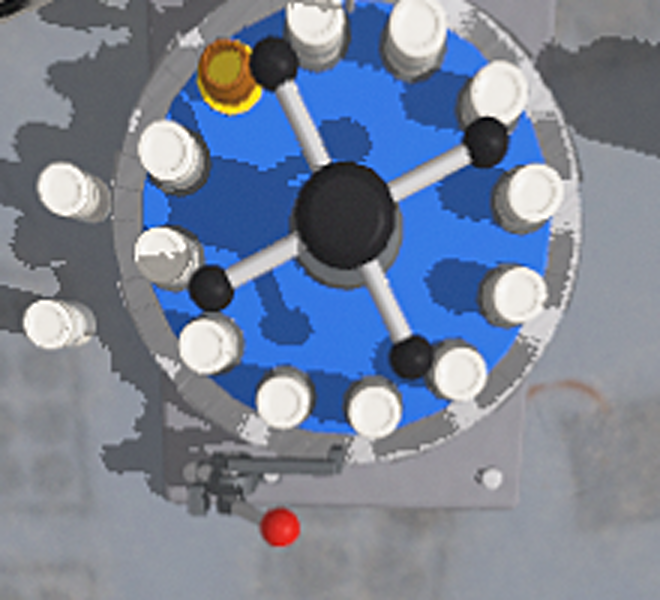

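```bash
python3 - <<'E'
from h import *
a=np.array
wr=[("axis",(.6014,-.1486)),("noz",(.6752,-.1762)),("vial",(.6773,-.1242)),("b",(.5947,-.0908)),("b",(.5462,-.1556)),("b",(.6639,-.1435)),("b",(.6136,-.2076))]
tp=[("noz",(.676,-.179)),("vial",(.675,-.124)),("b",(.668,-.145)),("b",(.548,-.156)),("b",(.605,-.215)),("b",(.600,-.088))]
for name,o in (("wrist",wr),("all",[(n,w,2) for n,w in wr]+tp)):
    p,r=fit([(n[0],a(n[1]),n[2] if len(n)>2 else 1) for n in o],[.604,-.151,-.36,.68,.45]); print(name,p.round(4))
S=p[:3]; np.save("S.npy",p)
q=quat(S[2]); y0=-.015
move_ptp(W(S,[-.128,y0,.16]),q); movel(W(S,[-.128,y0,.101]),q,speed=.1)
print(read_time_s(),read_ft_force())
for y in np.arange(y0+.008,.058,.008):
    movel(W(S,[-.128,y,.101]),q,speed=.06); f=read_ft_force(); print(round(y,3),np.round(f,1))
    if np.linalg.norm(f)>12: break
movel(W(S,[-.128,.03,.101]),q,speed=.15); movel(W(S,[-.128,.03,.2]),q,speed=.2)
move_ptp(W(S,[-.10,0,.35]),q); pause(.2)
save("wrist","w1")
for n in ("nozzle_tip","pawl_ball","handle_ball_1","open_vial"):
    for d in tip_of("wrist",n)[:5]: 
        w=onz("wrist",d["at"],Z[n]); l=R.from_euler("z",-S[2]).apply(w-[*S[:2],0]); print(n,round(d["confidence"],2),w.round(4),l.round(4),round(np.arctan2(l[1],l[0]),3))
print(read_time_s())
E
```

```text
wrist [ 0.6036 -0.1491 -0.3614  0.6871  0.4923]
all [ 0.6036 -0.1493 -0.3648  0.6955  0.4775]
6.0917 [-0.1591718  -0.50759609  0.15622761]
-0.007 [-0.1  0.1 -0.4]
0.001 [-0.5  0.3  0.8]
0.009 [ 0.4 -1.5  0.1]
0.017 [-0.5 -0.3 -0.1]
0.025 [ 0.7 -0.7 -0.8]
0.033 [-0.3 -0.8 -0.6]
0.041 [0.1 1.  0.7]
0.049 [-0.8 -0.4  0.5]
0.057 [0.5 0.1 0.2]
nozzle_tip 0.74 [ 0.6776 -0.179   0.09  ] [ 0.0797 -0.0013  0.09  ] -0.016
pawl_ball 0.86 [ 0.5202 -0.0213  0.091 ] [-0.1236  0.0899  0.091 ] 2.513
handle_ball_1 0.77 [ 0.5473 -0.1559  0.118 ] [-0.0502 -0.0262  0.118 ] -2.66
handle_ball_1 0.75 [ 0.6614 -0.1458  0.118 ] [0.0528 0.024  0.118 ] 0.426
handle_ball_1 0.59 [ 0.5985 -0.0899  0.118 ] [-0.026   0.0537  0.118 ] 2.021
handle_ball_1 0.58 [ 0.6112 -0.2099  0.118 ] [ 0.0287 -0.0538  0.118 ] -1.081
open_vial 0.59 [ 0.6751 -0.1426  0.082 ] [0.0644 0.0318 0.082 ] 0.459
10.7333
```

View pics/w1.png

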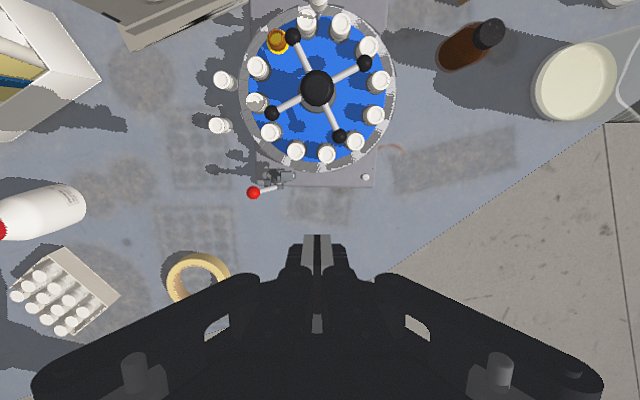

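```bash
python3 - <<'E'
from h import *
im=cv2.imread("pics/w1.png"); g=cv2.cvtColor(im,cv2.COLOR_BGR2GRAY).astype(float)
g=cv2.GaussianBlur(g,(3,3),0)
def line(pts,z):
    P=np.array([onz("wrist",p,z)[:2] for p in pts]); v=cv2.fitLine(P.astype(np.float32),cv2.DIST_HUBER,0,.001,.001).ravel(); return np.arctan2(v[1],v[0]), P
pts=[]
for c in range(305,368,3):
    col=g[180:196,c]; d=np.diff(col); k=np.argmax(abs(d)); pts.append((c,180.5+k)); 
print([int(p[1]) for p in pts]); a,P=line(pts,.015); print("front edge dir -> yaw",(a+np.pi)%np.pi-np.pi/2)
pts=[]
for r in range(150,184,2):
    row=g[r,364:388]; d=np.diff(row); k=np.argmax(abs(d)); pts.append((364.5+k,r))
print([int(p[0]) for p in pts]); a,P=line(pts,.015); print("right edge yaw",a)
cr=cv2.resize(im[0:220,220:420],None,fx=2.7,fy=2.7,interpolation=2); cv2.imwrite("pics/w1c.png",cr)
E
```

```text
[184, 185, 184, 185, 185, 184, 184, 185, 185, 185, 185, 185, 185, 186, 185, 186, 186, 185, 185, 185, 180]
front edge dir -> yaw -0.37877905
[366, 365, 366, 364, 386, 381, 373, 373, 375, 373, 373, 375, 367, 368, 368, 367, 374]
right edge yaw -0.01733877
```

View pics/w1c.png

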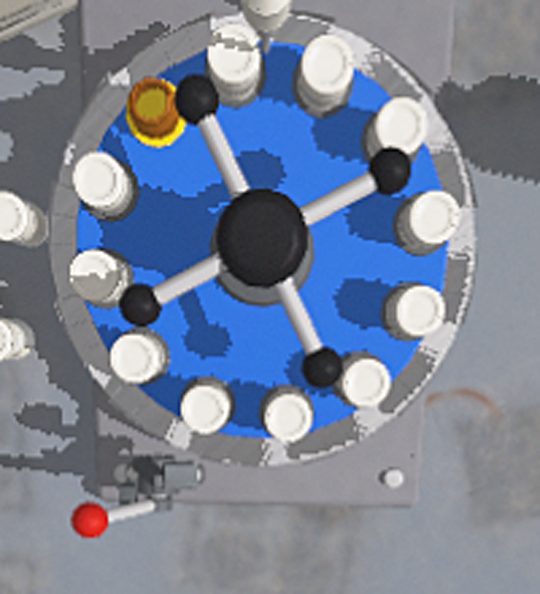

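```bash
cat >> h.py <<'E'
S=np.array([.6036,-.1493,-.38]); D=.018
def pose(th,d,z=.122):  # th: world angle of the pushed ball; d: finger centre offset on its ccw side
    return np.array([S[0]+.058*np.cos(th)-d*np.sin(th),S[1]+.058*np.sin(th)+d*np.cos(th),z]),quat(th-np.pi)
def push(a,b,up=True):
    p,q=pose(a,D+.014); move_ptp([p[0],p[1],.20],q); movel(p,q,speed=.15)
    n=max(2,int(np.ceil(abs(b-a)/.12)))
    for th in np.linspace(a,b,n+1): movel(*pose(th,D),speed=.06)
    print("F",np.round(read_ft_force(),1))
    p,q=pose(b,D+.014); movel(p,q,speed=.1); movel([p[0],p[1],.20],q,speed=.25)
def look(name):
    move_ptp(W(S,[-.10,0,.35]),quat(S[2])); pause(.2); save("wrist",name); out={}
    for n in ("nozzle_tip","open_vial","handle_ball_1","pawl_ball"):
        for d in tip_of("wrist",n)[:5]:
            w=onz("wrist",d["at"],Z[n]); v=w[:2]-S[:2]; l=R.from_euler("z",-S[2]).apply([*v,0])
            print(n,np.round(d["at"]),round(d["confidence"],2),"loc",l[:2].round(4),"worldang",round(np.arctan2(v[1],v[0]),3),"r",round(np.hypot(*v),4))
    print("t",read_time_s())
E
python3 - <<'E'
from h import *
a=np.pi+.113
push(a,a-.52); look("w2")
E
```

```text
F [ 0.4  0.4 -0.8]
nozzle_tip [312.  17.] 0.88 loc [0.0811 0.0049] worldang -0.319 r 0.0813
open_vial [311.  21.] 0.77 loc [0.0806 0.0056] worldang -0.31 r 0.0808
handle_ball_1 [309. 141.] 0.93 loc [-0.0551  0.0088] worldang 2.604 r 0.0558
handle_ball_1 [366.  95.] 0.85 loc [-0.0037 -0.0568] worldang -2.016 r 0.057
handle_ball_1 [322.  32.] 0.77 loc [ 0.0594 -0.0061] worldang -0.482 r 0.0597
handle_ball_1 [266.  84.] 0.65 loc [0.0078 0.0571] worldang 1.055 r 0.0577
pawl_ball [252. 192.] 0.88 loc [-0.124   0.0857] worldang 2.157 r 0.1507
pawl_ball [230.  83.] 0.45 loc [0.0121 0.1046] worldang 1.076 r 0.1053
t 15.675
```

View pics/w2.png

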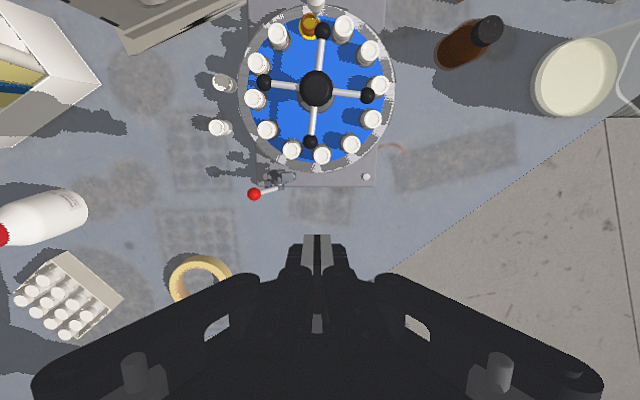

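```bash
sed -i 's/D=.018/D=.023/' h.py; python3 - <<'E'
from h import *
move_ptp(W(S,[-.05,0,.26]),quat(S[2])); pause(.3); im=save("wrist","w3")
for n in ("nozzle_tip","open_vial","handle_ball_1","table_axis"):
  for d in tip_of("wrist",n)[:5]:
    w=onz("wrist",d["at"],Z[n]); v=w[:2]-S[:2]; l=R.from_euler("z",-S[2]).apply([*v,0])
    print(n,np.round(d["at"]),round(d["confidence"],2),"loc",l[:2].round(4),"worldang",round(np.arctan2(v[1],v[0]),3),"r",round(np.hypot(*v),4))
for y in (-.36,-.38,-.40): print(y,proj("wrist",[W([*S[:2],y],[.078,0,.09]),W([*S[:2],y],[.131,0,.17]),W([*S[:2],y],[.078,0,.17]),W([*S[:2],y],[0,0,.06])]).round(1).tolist())
print(read_time_s())
bgr=im[:,:,::-1]; cv2.imwrite("pics/w3c.png",cv2.resize(bgr[0:190,220:420],None,fx=3.1,fy=3.1,interpolation=2))
E
```

```text
nozzle_tip [316.  54.] 0.58 loc [0.0777 0.0008] worldang -0.37 r 0.0777
open_vial [311.  56.] 0.69 loc [0.0769 0.0054] worldang -0.309 r 0.0771
open_vial [309. 203.] 0.26 loc [-0.0662  0.0079] worldang 2.643 r 0.0667
handle_ball_1 [324.  74.] 0.9 loc [ 0.0563 -0.0062] worldang -0.489 r 0.0567
handle_ball_1 [307. 205.] 0.88 loc [-0.0586  0.0092] worldang 2.605 r 0.0593
handle_ball_1 [380. 149.] 0.87 loc [-0.006  -0.0571] worldang -2.055 r 0.0574
table_axis [320. 139.] 0.64 loc [-0.0008 -0.0031] worldang -2.212 r 0.0032
-0.36 [[314.9, 52.6], [312.3, -76.9], [314.3, 24.2], [316.7, 138.4]]
-0.38 [[316.6, 52.5], [316.7, -76.9], [316.7, 24.1], [316.7, 138.4]]
-0.4 [[318.4, 52.6], [321.1, -76.9], [319.1, 24.2], [316.7, 138.4]]
16.7167
```

View pics/w3c.png

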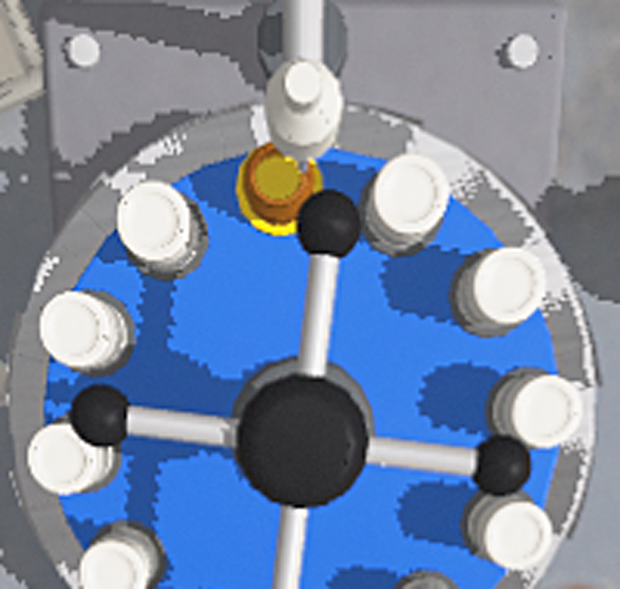

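```bash
python3 - <<'E'
from h import *
push(np.pi-.47,np.pi-.495-.08)
move_ptp(W(S,[-.05,0,.26]),quat(S[2])); pause(.3); im=save("wrist","w4")
for n in ("nozzle_tip","open_vial","handle_ball_1","table_axis"):
  for d in tip_of("wrist",n)[:5]:
    w=onz("wrist",d["at"],Z[n]); v=w[:2]-S[:2]; l=R.from_euler("z",-S[2]).apply([*v,0])
    print(n,np.round(d["at"],1),round(d["confidence"],2),"loc",l[:2].round(4),"worldang",round(np.arctan2(v[1],v[0]),3),"r",round(np.hypot(*v),4))
print(read_time_s())
bgr=im[:,:,::-1]; cv2.imwrite("pics/w4c.png",cv2.resize(bgr[0:190,220:420],None,fx=3.1,fy=3.1,interpolation=2))
E
```

```text
F [-0.2 -0.7 -0.2]
nozzle_tip [312.7  49. ] 0.89 loc [0.0794 0.0028] worldang -0.344 r 0.0795
open_vial [314.   48.6] 0.78 loc [0.0819 0.0019] worldang -0.357 r 0.0819
handle_ball_1 [328.5  68. ] 0.86 loc [ 0.0598 -0.0102] worldang -0.549 r 0.0607
handle_ball_1 [248.6 125.4] 0.72 loc [0.0137 0.0592] worldang 0.963 r 0.0607
handle_ball_1 [381.5 152.5] 0.69 loc [-0.0099 -0.0583] worldang -2.118 r 0.0592
handle_ball_1 [305.5 200.3] 0.63 loc [-0.0541  0.0102] worldang 2.575 r 0.055
table_axis [314.8 136.7] 0.75 loc [0.0015 0.0018] worldang 0.495 r 0.0023
20.3167
```

View pics/w4c.png

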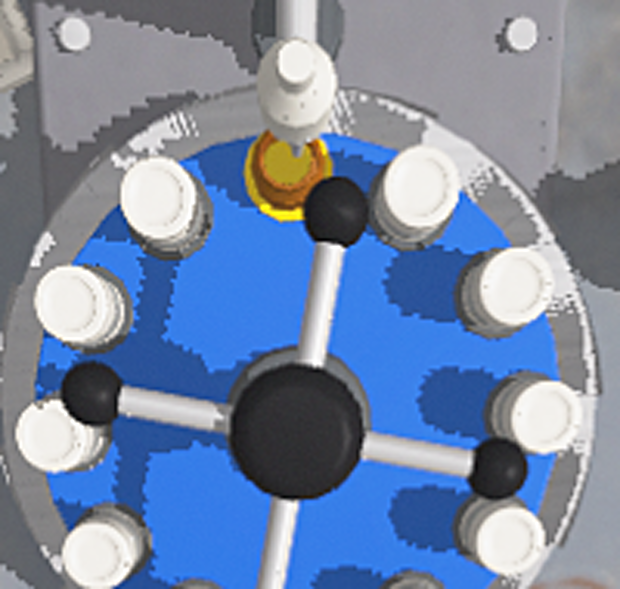

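```bash
python3 - <<'E'
from h import *
p=read_eef_pos(); print(p,W(S,[-.05,0,.26]),R.from_quat(read_tcp_rot()).as_euler("zyx").round(4),R.from_quat(quat(S[2])).as_euler("zyx").round(4))
im=save("wrist","w5")
a=cv2.imread("pics/w3.png",0);b=cv2.imread("pics/w4.png",0);c=cv2.imread("pics/w5.png",0)
def screw(g,x0,y0):
    t=a[y0-9:y0+10,x0-9:x0+10]; r=cv2.matchTemplate(g[max(0,y0-25):y0+26,x0-25:x0+26],t,cv2.TM_CCOEFF_NORMED); m=cv2.minMaxLoc(r); return m[3][0]-16+x0-x0, m[3][1]-16 if y0>=25 else m[3][1]+9+max(0,y0-25)-y0, round(m[1],2)
# screws (stand) and bench features
pts={"screwL":(247,16),"screwR":(388,16)}
for n,(x,y) in pts.items():
  for g,l in ((b,"w4"),(c,"w5")): print(n,l,screw(g,x,y))
orb=cv2.SIFT_create(2000)
def flow(g):
    k1,d1=orb.detectAndCompute(a,None);k2,d2=orb.detectAndCompute(g,None)
    m=[x for x,y in cv2.BFMatcher().knnMatch(d1,d2,2) if x.distance<.7*y.distance]
    P=np.array([k1[x.queryIdx].pt for x in m]);Q=np.array([k2[x.trainIdx].pt for x in m]); 
    s=(P[:,1]<230)&((P[:,0]<200)|(P[:,0]>440)); print("bench median shift",np.median((Q-P)[s],0),s.sum(), "left",np.median((Q-P)[s&(P[:,0]<200)],0),"right",np.median((Q-P)[s&(P[:,0]>440)],0))
flow(b);flow(c)
for n in ("stand_centre","pawl_ball"):
  for cam in ("top","scene"):
    read_camera(cam)
    for d in tip_of(cam,n)[:2]: print(cam,n,np.round(d["at"],1),round(d["confidence"],2),onz(cam,d["at"],Z[n]).round(3))
E
```

```text
[ 0.55695602 -0.13089516  0.25973005] [ 0.55716677 -0.13075398  0.26      ] [ 3.8030e-01 -5.0000e-04 -3.1415e+00] [0.38   0.     3.1416]
screwL w4 (-3, -5, 0.95)
screwL w5 (-2, -3, 0.95)
screwR w4 (0, -6, 0.9)
screwR w5 (0, -3, 0.98)
bench median shift [-2.61546516 -3.3345108 ] 55 left [-4.84015274 -2.9993515 ] right [ 1.91885376 -3.72005272]
bench median shift [-1.37304688 -2.31240845] 39 left [-1.97825623 -2.10998154] right [ 0.62783813 -2.44194794]
scene stand_centre [325.3 159.6] 0.69 [ 0.741 -0.258  0.   ]
top pawl_ball [324.1 203.5] 0.48 [ 0.519 -0.039  0.091]
scene pawl_ball [336.9 207.2] 0.67 [ 0.516 -0.021  0.091]
scene pawl_ball [309.8 221.5] 0.21 [0.544 0.07  0.091]
```

```bash
python3 - <<'E'
from h import *
S[2]=-.388; q=quat(S[2])
move_ptp(W(S,[-.127,.122,.20]),q); movel(W(S,[-.127,.122,.101]),q,speed=.12)
for y in np.arange(.112,.0505,-.01):
    movel(W(S,[-.127,y,.101]),q,speed=.06); f=read_ft_force(); print(round(y,3),np.round(f,1))
    if np.linalg.norm(f)>12: break
movel(W(S,[-.127,.075,.101]),q,speed=.15); movel(W(S,[-.127,.075,.2]),q,speed=.2)
look("w6")
move_ptp(W(S,[-.05,0,.26]),quat(S[2])); pause(.5); im=save("wrist","w7")
for n in ("nozzle_tip","open_vial"):
  for d in tip_of("wrist",n)[:2]: print(n,np.round(d["at"],1),round(d["confidence"],2),onz("wrist",d["at"],Z[n]).round(4))
w6=cv2.imread("pics/w6.png"); 
A=cv2.resize(w6[130:220,230:390],None,fx=3.7,fy=3.7,interpolation=2); B=cv2.resize(im[0:80,240:400,::-1],None,fx=3.2,fy=3.2,interpolation=2)
C=np.zeros((A.shape[0]+B.shape[0],A.shape[1],3),np.uint8); C[:A.shape[0]]=A; C[A.shape[0]:,:B.shape[1]]=B; cv2.imwrite("pics/c67.png",C); print(C.shape,read_time_s())
E
```

```text
0.112 [-0.2 -0.8  0.2]
0.102 [-0.9  2.6  3. ]
0.092 [-1.3  9.7 12.6]
nozzle_tip [316.  17.] 0.87 loc [0.0813 0.0015] worldang -0.37 r 0.0813
nozzle_tip [ 72. 209.] 0.42 loc [-0.1488  0.328 ] worldang 1.609 r 0.3602
open_vial [313.  22.] 0.72 loc [0.0788 0.0052] worldang -0.322 r 0.0789
handle_ball_1 [370. 101.] 0.97 loc [-0.0105 -0.06  ] worldang -2.131 r 0.0609
handle_ball_1 [267.  80.] 0.63 loc [0.0119 0.0565] worldang 0.975 r 0.0578
handle_ball_1 [328.  29.] 0.6 loc [ 0.0621 -0.0117] worldang -0.575 r 0.0632
handle_ball_1 [307. 141.] 0.56 loc [-0.0551  0.0115] worldang 2.548 r 0.0563
pawl_ball [300. 191.] 0.65 loc [-0.1227  0.0222] worldang 2.574 r 0.1247
t 25.4417
nozzle_tip [314.2  52. ] 0.78 [ 0.6769 -0.1769  0.09  ]
open_vial [313.  55.] 0.76 [ 0.6764 -0.1754  0.082 ]
(589, 592, 3) 26.5833
```

View pics/c67.png

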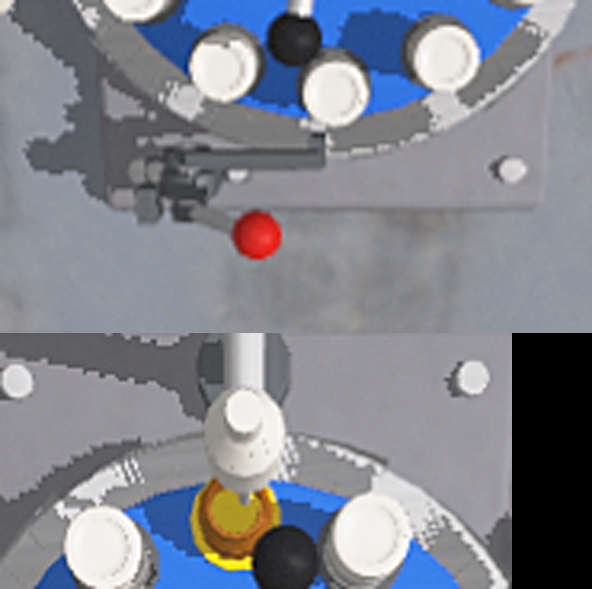

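```bash
python3 - <<'E'
from h import *
push(np.pi-.55,np.pi-.60)
S[2]=-.388
move_ptp(W(S,[-.05,0,.26]),quat(S[2])); pause(.5); im=save("wrist","w8")
for n in ("nozzle_tip","open_vial","pawl_ball"):
  for d in tip_of("wrist",n)[:1]: print(n,np.round(d["at"],1),round(d["confidence"],2),onz("wrist",d["at"],Z[n]).round(4))
cv2.imwrite("pics/w8c.png",cv2.resize(im[0:190,220:420,::-1],None,fx=3.1,fy=3.1,interpolation=2)); print(read_time_s())
E
```

```text
F [ 0.  -0.1 -0.6]
nozzle_tip [318.4  47.8] 0.72 [ 0.6784 -0.1817  0.09  ]
open_vial [316.7  54.7] 0.7 [ 0.6754 -0.1788  0.082 ]
pawl_ball [293.1 256.7] 0.74 [ 0.4981 -0.0785  0.091 ]
30.325
```

View pics/w8c.png

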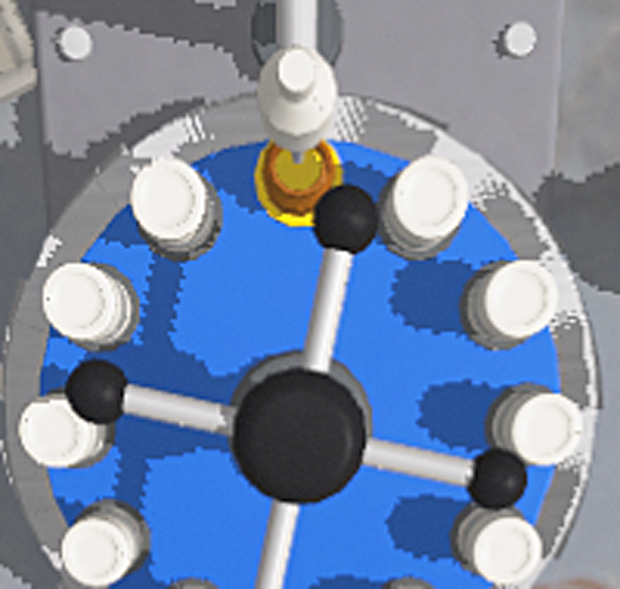

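```bash
python3 -c "
from bench import *
print(sign_off(), read_time_s())"
```

```text
the job is handed in; nothing more can be done
the job is handed in; nothing more can be done
```

The job is handed in at about 30 s. In the last pictures the open vial stands centred under the nozzle, the pawl's red ball is back at its home position, and the robot is clear. After dropping the pawl I nudged the table about 0.03 rad within its play to centre the vial, and one force reading reached about 16 N as the ball was pushed back.

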